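Load the tilted drilling fixture and close its bush leaf

ROBOT

A 7-joint arm with a two-finger parallel gripper is mounted at the origin on a cart in front of the work surface, level with it; the furniture and walls round the work are solid. World frame = base frame: x ahead of the robot, y to its left, z up, the work surface at z = 0. Lengths are in m, angles in rad, forces in N, time in s.
With the tool pointing down it reaches from about 0.4 to 0.925 m from the base axis. Payload 5.6 kg.
Tool frame: the origin (TCP) lies between the finger pads; the fingertips stand 22 mm ahead of it and the grasp point (between the pads) lies 3 mm ahead of it; z points along the fingers, y is the line along which they close (so a half turn about z gives the same grasp; the last joint's range is limited). The gripper opens to 85 mm and grips with 20 to 120 N. Pads are 22 mm wide; open, the fingers measure 114 mm over their backs; the gripper's body (76 mm by 85 mm) begins 54 mm behind the grasp point. The pads swing forward as they close: fully open they stand 13 mm farther back than shut.
Start: joints at [1.121, 0.468, -0.012, 1.603, 0.006, 1.071, -0.056], TCP at [0.257, -0.597, 0.253] pointing down, gripper open.
Joint ranges: [-2.53, 2.53], [-0.31, 2.02], [-1.57, 1.55], [0.28, 2.44], [-1.29, 4.43], [0.15, 1.84], [-2.92, 2.92]. Speed limits (rad/s): [2.57, 2.57, 3.14, 3.14, 3.14, 3.14, 3.14].

INTERFACE

Orientations are given as a unit quaternion [w, x, y, z].
In Python, from workcell import sense, camera, camera_info, hand_in gives the robot as it stands. The module is installed in compiled form; this text tells all that it offers.
- The arm moves only by the tool jog_arm, never from a script. Its argument "targets" is a list of rows, each an object of numbers: "fingers": the finger opening in cm, from 0 to 8.54; "x", "y", "z": the shift along the tool's x, y, z in cm; "turn": the turn about the tool's z in rad. In form: [{"fingers": .., "x": .., "y": .., "z": .., "turn": ..}, ...]. A call has exactly 8 rows; each row shifts and turns the commanded pose from where the row before left it, along the tool's axes as they then stand; what a row does not reach is not made up. A row lasts 1/10 s, in which the tool goes at most 50 mm and 8.59 degrees, less where a joint would pass 70% of its speed; a pose out of reach is approached as far as the arm can. A call is refused whole if a number of a shift passes 5 or a number of a turn 0.15, either way. A call with a gripper value outside its range is refused whole. The fingers move at their own pace and stop on an object; the grip force is fixed at half the most. Time passes only in rows, so rows that do not move let the fingers close, or fill a call up. It gives the time, the measured TCP pose, the force, the opening and the grip force at its end, in the units of the state.
- sense(): the state, without advancing time (a new reading comes with each control period).
- camera(name): name is "side" or "top" or "wrist"; returns the picture (420x560x3 uint8, red, green, blue); there is no depth.
- camera_info(name): a dict with "fov_y" (degrees; the focal length in pixels is half the picture's height over the tangent of half this angle, whatever the lens; pixels are square), "cx", "cy" (the principal point, pixels), "k1" (the pictures are not rectified: a ray, as slopes to the right and down, at radius r is drawn at 1 + k1 r^2 times it, then the intrinsics apply), "R" (3x3) and "t" (3): a world point X has camera coordinates R X + t. Camera axes: x right, y down, z forward; pixel columns grow to the right and rows downward; lengths in m; the calibration is good to about 2 mm. A picture is of the moment at which its call begins: read the wrist's pose just before it. camera_info takes no time and is no camera call; for the wrist camera it gives the pose at the moment of the call.
- hand_in(): hands the job in; it is judged then, once.
The state is a dict: "time": time; "joint_pos": joint angles; "qd": joint speeds; "joint_efforts": joint torques, N m; "ee_pos": TCP position; "orientation": TCP orientation; "force": force on the tool from outside, world axes, zero at the start; "wrist_torque": the same for the moment, N m; "grip_width": finger opening in m; "finger_force": force on a finger pad.
Only numpy, scipy, OpenCV 4.12 (cv2) and the standard library are available. Lean on these libraries where they do the work, as an engineer would, in place of code of your own. Each camera call takes 0.05 s, during which the arm holds its last target. There are 200 camera calls.

TASK

Load the aluminium blank into the tilted drilling fixture, pocket up and nearer the uphill (hinge) end: lay it gently on the bed uphill of the sprung plunger, close along the fence, and let go so that it slides down by itself until the plunger catches it. Then press it on past the plunger, along the fence, until you feel the end stop, and bed it there for a moment with a push of about 10 N on the stop (never over 16 N). Only then swing the blue leaf fully down so that its bush nose enters the pocket.

Things in the scene. Friction and masses are not known exactly. Their poses are not given: they have to be found in the camera images.
- blank_center (a point): Centre of the loose aluminium blank, 70 x 45 x 30 mm (own x, y, z), 0.25 kg, 15 mm above its underside; it starts flat on the bench. In its top: a pocket 31 x 15 mm, 14 mm deep, centred 12 mm off towards +x; two small dark spots mark the -x end. Grip across the 45 mm width, upper half: fingertips must clear the 10 mm fence. Its oiled faces slide easily on the bed.
- fixture: The fixed drilling fixture: grey base plate 225 x 135 mm on the bench, four pillars and on them the tilted aluminium bed with fence, end stop, plunger and leaf. Origin on the bench, 50 mm below the point 'corner'; z is up.
- corner (a point): Point on the bed's surface, on the fence's face, at the lower end. x runs uphill along the fence (rises 24 degrees, away from the robot), y towards the fence (falls 10 degrees), z out of the bed. Bed surface z = 0, x -42 to 190, y -80 to 26 mm. Side fence: face y = 0, 18 mm thick, x -2 to 142 mm, 10 mm high. A blank against the fence has its centre at y = -22.5, z = 15 mm.
- end_stop: The end stop: a fixed dark holder 14 mm high (its origin under its middle: x = -32, y = -18 mm in the corner's axes) and the steel bar (stop_bar) it carries, 66 mm wide, 10 mm high. Two brass screws set the bar: its face lies anywhere from x = 0 to 16 mm. The setting is not measured and differs each time: feel for it. The bar is rigid. Home, the blank's centre is 35 mm uphill of the face.
- plunger_nose (a point): Tip of the sprung plunger's steel ball nose (radius 9 mm), 2.5 mm inside the blank's path, pointing to the fence from a dark block 22 mm high (x 11 to 41, y -79 to -59 mm in the corner's axes; brass screw behind to y = -91). It catches a sliding blank with its centre at about x = 67 mm. Pushing on takes up to about 10 N, then a drag of 3 to 4 N, which may also take its share of a push while bedding.
- leaf_hinge (a point): Middle of the leaf's hinge axis, which runs along the corner's y; it lies at x = 176, y = -22.5, z = 37 mm in the corner's axes, which this point shares. The two hinge lugs reach x 166 to 186 mm, y -50 to 5 mm, 46 mm above the bed.
- leaf_ball (a point): Centre of the black ball knob (26 mm) on the free end of the blue leaf (32 mm wide, 10 mm thick). It moves on a circle about the hinge axis, in the plane y = -22.5 mm of the corner's axes; with the leaf closed it is at x = 4, z = 49 mm there, 172 mm along and 12 mm above the hinge axis. Push it to close the leaf.
- bush_nose (a point): Tip of the steel bush nose, 11 mm wide, that stands 8 mm out of the leaf's underside 121 mm from the hinge axis. It enters the pocket of a blank that is home, at any setting of the end stop; the closed leaf clears the blank's top by 2 mm.
- leaf (a joint): Opening angle of the leaf, rad: 0 closed (parallel to the bed), about 1.9 open and nearly upright as at the start, 2.1 limit. A stiff hinge holds it at any angle (0.15 N m, about 1 N at the ball).
There are look-alikes about, which are no part of the job. Of the things shaped like the part that bears blank_center, the aluminium one is meant.

How it is judged:
By the outcome, as a careful person would: the job done as asked, in the order asked, and still so for the second after the job is handed in, with the robot touching nothing.
It also fails if it takes over 72 s, if anything falls off the work surface, if the arm or the gripper's body presses on something with over 40 N, if the wrist force passes 120 N, or if a joint passes its speed limit or range.

## Working session

There is one attempt and no reset: what is moved stays moved. The work goes in short steps, Python scripts to look and compute and a tool call to move; the robot and the scene stay as the last step left them, time stands still between calls to the robot, and variables do not carry over. Pictures are saved under pics/ and viewed, at most 10 in all, crops included, and the job is handed in when it is done.

Besides the shell and the picture viewer there is one more tool, called in YAML: its name, and indented under it one key for each argument. jog_arm: Moves the arm, as the interface text tells. Its arguments: {"type":"object","properties":{"targets":{"type":"array","items":{"type":"object","properties":{"fingers":{"type":"number"},"x":{"type":"number"},"y":{"type":"number"},"z":{"type":"number"},"turn":{"type":"number"}}}}},"required":["targets"]}

```bash
mkdir -p pics; cat > h.py <<'E'
import numpy as np, cv2
from workcell import sense, camera, camera_info, hand_in
def K(i):
    f=210/np.tan(np.radians(i["fov_y"])/2); return f,i["cx"],i["cy"],i["k1"]
def ray(i,u,v):
    f,cx,cy,k=K(i); d=np.array([(u-cx)/f,(v-cy)/f]); s=d.copy()
    for _ in range(20): s=d/(1+k*(s@s))
    R=np.array(i["R"]);t=np.array(i["t"])
    w=R.T@np.array([s[0],s[1],1]); return -R.T@t, w/np.linalg.norm(w)
def onz(i,u,v,z):
    o,d=ray(i,u,v); return o+d*(z-o[2])/d[2]
def tri(i1,p1,i2,p2):
    o1,d1=ray(i1,*p1);o2,d2=ray(i2,*p2)
    A=np.c_[d1,-d2]; s=np.linalg.lstsq(A,o2-o1,rcond=None)[0]
    a=o1+d1*s[0];b=o2+d2*s[1]; return (a+b)/2,np.linalg.norm(a-b)
def proj(i,X):
    f,cx,cy,k=K(i); c=np.array(i["R"])@np.asarray(X)+np.array(i["t"]); s=c[:2]/c[2]; s=s*(1+k*(s@s)); return np.array([cx,cy])+f*s
def save(n,name):
    i=camera_info(n); im=camera(n); cv2.imwrite(f"pics/{name}.png",im[:,:,::-1]); return im,i
E
python3 - <<'E'
from h import *
for n in("side","top"):
    im,i=save(n,n+"0"); o,d=ray(i,280,210); print(n,i["fov_y"],i["cx"],i["cy"],i["k1"],o.round(3),d.round(3))
print(sense())
E
```

```text
side 47.6274978157428 286.09806418806426 206.0473608816765 -0.15468600265268617 [ 0.143 -0.408  0.592] [ 0.447  0.722 -0.528]
top 53.909269472629795 280.83045263584137 204.80564763925548 -0.08379277134901275 [0.449 0.24  0.987] [ 0.133  0.001 -0.991]
{'time': 0.1, 'joint_pos': array([ 1.12096186,  0.46831317, -0.01162779,  1.60352922,  0.00599909,
        1.07138777, -0.05628249]), 'qd': array([-9.99403939e-05, -1.71202930e-03, -2.35703534e-03, -3.02613146e-03,
       -2.76200147e-05,  6.88094420e-05,  1.48229944e-04]), 'joint_efforts': array([ 6.81679121e-04, -5.33522522e+01,  2.14728207e-02, -2.51968449e+01,
        1.15172876e-02,  4.26828163e-03,  2.47773318e-05]), 'ee_pos': array([ 0.2569804 , -0.59653905,  0.2524189 ]), 'orientation': array([-7.72790408e-04,  9.79384178e-01,  2.02004925e-01, -2.12202419e-04]), 'force': array([-0.50511995,  0.31526806, -0.15916241]), 'wrist_torque': array([ 0.0014637 ,  0.02142601, -0.02767446]), 'finger_force': 0.0, 'grip_width': 0.08529550628213135}
```

View pics/top0.png

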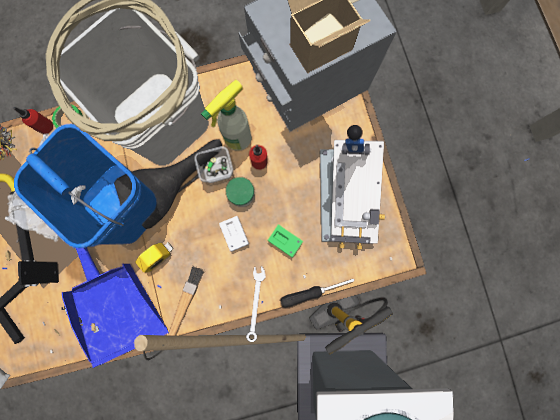

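View pics/side0.png

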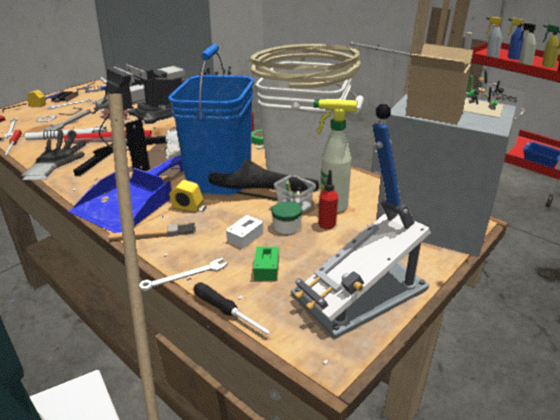

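The top view shows the aluminium blank at (233,234), the green look-alike at (285,242), the fixture around (355,190) with the ball knob at (354,131). In the side view the blank is at (245,232) and the fixture at (360,270), ball at (383,111).

```bash
python3 - <<'E'
from h import *
a=cv2.imread("pics/top0.png")[115:265,205:395]; b=cv2.imread("pics/side0.png")[90:340,220:450]
cv2.imwrite("pics/topc.png",cv2.resize(a,None,fx=4,fy=4,interpolation=cv2.INTER_CUBIC)); 
cv2.imwrite("pics/sidec.png",cv2.resize(b[100:],None,fx=3.4,fy=3.4,interpolation=cv2.INTER_CUBIC))
it=camera_info("top"); isd=camera_info("side")
print("ball",tri(it,(354,131),isd,(383,111)))
print("blank",tri(it,(233,234),isd,(245,231)))
im=cv2.imread("pics/top0.png"); 
m=(im.min(2)>175).astype(np.uint8); m[:, :210]=0;m[:210]=0;m[:,260:]=0;m[260:]=0
c=max(cv2.findContours(m,0,2)[0],key=cv2.contourArea); print(cv2.minAreaRect(c))
bx=cv2.boxPoints(cv2.minAreaRect(c)); print(np.array([onz(it,*p,0.03) for p in bx]).round(4))
E
```

```text
ball (array([0.66790255, 0.11747799, 0.32771212]), np.float64(0.0027099519945000335))
blank (array([0.52336324, 0.35243048, 0.01406249]), np.float64(0.0008632265355404603))
((233.21151733398438, 233.07254028320312), (30.5009822845459, 20.193754196166992), 67.7509765625)
[[0.5482 0.3858 0.03  ]
 [0.5658 0.3423 0.03  ]
 [0.4998 0.3151 0.03  ]
 [0.4825 0.3583 0.03  ]]
```

View pics/topc.png

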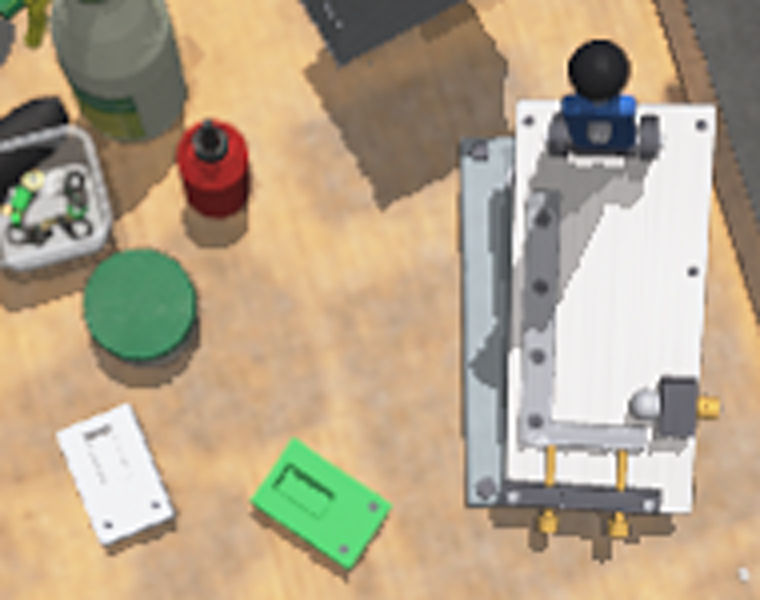

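View pics/sidec.png

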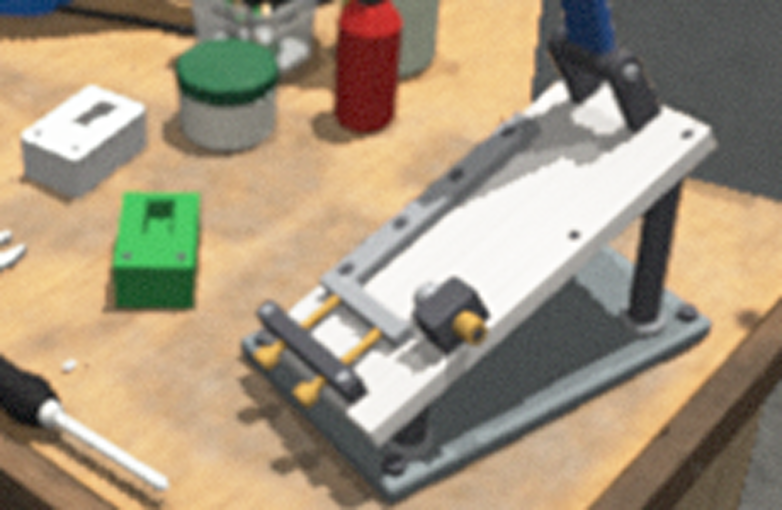

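The crops show the blank with its spots at the near end and pocket at the far end, so pocket is already uphill-ish. They also show the bed corners (topc (517,102), (716,103), (690,512), (503,485); sidec (715,130), (378,437), (553,85)) and the plunger nose at topc (632,403).

```bash
cat > fit.py <<'E'
from h import *
from scipy.optimize import least_squares
from scipy.spatial.transform import Rotation as Ro
it=camera_info("top"); isd=camera_info("side")
T=lambda u,v:(205+(u+.5)/4-.5,115+(v+.5)/4-.5); S=lambda u,v:(220+(u+.5)/3.4-.5,190+(v+.5)/3.4-.5)
obs=[(it,T(517,102),(190,26,0)),(it,T(716,103),(190,-80,0)),(it,T(690,512),(-42,-80,0)),(it,T(503,485),(-42,26,0)),
(isd,S(715,130),(190,-80,0)),(isd,S(378,437),(-42,-80,0)),
(it,T(559,195),(142,0,10)),(it,T(527,194),(142,18,10)),(it,T(662,378),(41,-59,22)),(it,T(698,377),(41,-79,22))]
def frame(p):
    return Ro.from_euler("ZYX",[p[3],np.radians(-24),np.radians(-10)]).as_matrix()
def res(p):
    R=frame(p); return np.concatenate([proj(i,p[:3]+R@(np.array(m)/1e3))-o for i,o,m in obs])
if __name__=="__main__":
    s=least_squares(res,[.5,.12,.05,0],x_scale=[.1,.1,.1,.3],loss="soft_l1"); print(s.x); print(res(s.x).reshape(-1,2).round(1)); R=frame(s.x);print(R.round(3))
    for th in (1.8,1.9,2.0):
        q=np.array([176-172*np.cos(th)+12*np.sin(th)*1,-22.5,37+172*np.sin(th)+12*np.cos(th)])/1e3; X=s.x[:3]+R@q; print(th,X,proj(it,X),proj(isd,X))
E
python3 fit.py
```

```text
[0.54305852 0.09813165 0.0481571  0.00135733]
[[-0.6 -0.5]
 [-0.7  0.1]
 [ 0.  -0.5]
 [ 0.4  4. ]
 [ 0.7  0.4]
 [-0.3 -0.1]
 [ 0.2 -0.9]
 [-0.1 -0.8]
 [-0.   0.6]
 [ 0.2  1.2]]
[[ 0.914  0.069 -0.401]
 [ 0.001  0.985  0.173]
 [ 0.407 -0.159  0.9  ]]
1.8 [0.66778923 0.11118071 0.32549057] [357.03789898 132.15505822] [386.33310517 113.21679432]
1.9 [0.68494659 0.110181   0.32677813] [357.35732654 122.09377291] [394.52844713 110.69246233]
2.0 [0.70212901 0.10890565 0.32636532] [357.64589792 112.44746268] [402.56917285 109.25847108]
```

```bash
cat > fit2.py <<'E'
from fit import *
o2=[o for k,o in enumerate(obs) if k!=3]
def frm(p,c): return Ro.from_euler(c,[p[3],p[4],p[5]] if c=="ZYX" else [p[3],p[5],p[4]]).as_matrix()
def ball(th): return np.array([176-172*np.cos(th)+12*np.sin(th),-22.5,37+172*np.sin(th)+12*np.cos(th)])/1e3
for c in("ZYX","ZXY"):
  for free in (0,1):
    def r(p):
        R=frm(p,c); a=[proj(i,p[:3]+R@(np.array(m)/1e3))-o for i,o,m in o2]; X=p[:3]+R@ball(p[6])
        a+= [proj(it,X)-T(599,70),proj(isd,X)-(383,111)]
        a+= [(p[4:6]-np.radians([-24,-10]))*(30 if free else 1e4), [(p[2]-.05)*400]]
        return np.concatenate(a)
    s=least_squares(r,[.54,.1,.05,0,-.41,-.17,1.8],loss="soft_l1"); print(c,s.cost.round(2),s.x.round(4),np.degrees(s.x[3:6]).round(1)); print(r(s.x)[:22].round(1))
E
python3 fit2.py
```

```text
ZYX 6.69 [ 0.5419  0.0981  0.0498  0.01   -0.4189 -0.1745  1.7985] [  0.6 -24.  -10. ]
[-1.1 -0.1 -1.2  0.1  0.4 -0.3  0.1 -0.7 -0.3 -0.6 -0.2 -0.5 -0.5 -0.4
  0.   0.8  0.3  1.3  2.2  0.6  2.3  1.2]
ZYX 3.96 [ 0.5427  0.0973  0.0484  0.0077 -0.4284 -0.1992  1.8114] [  0.4 -24.5 -11.4]
[-0.6 -0.2 -0.5  0.3  0.5 -0.2  0.2 -1.3 -0.3 -0.4  0.2 -0.6 -0.1 -0.5
  0.1  1.   0.4  1.6 -0.   0.4  0.9  0.7]
ZXY 4.73 [ 0.5418  0.0974  0.0496 -0.0666 -0.4189 -0.1745  1.792 ] [ -3.8 -24.  -10. ]
[-1.  -0.1 -1.   0.1  0.7 -0.1  0.2 -0.6 -0.4 -0.9 -0.  -0.6 -0.4 -0.5
  0.1  0.8  0.5  1.4  0.4  0.4  1.4  1.5]
ZXY 3.81 [ 0.5426  0.0972  0.0484 -0.0761 -0.4351 -0.1818  1.8105] [ -4.4 -24.9 -10.4]
[-0.5 -0.2 -0.5  0.3  0.6 -0.2  0.2 -1.2 -0.3 -0.4  0.2 -0.6 -0.1 -0.5
  0.1  1.   0.4  1.6 -0.1  0.4  0.8  0.7]
```

jog_arm:
  targets:
    - {"fingers":0,"x":0,"y":0,"z":-2.7,"turn":0.133}
    - {"fingers":0,"x":0,"y":0,"z":-2.7,"turn":0.133}
    - {"fingers":0,"x":0,"y":0,"z":-2.8,"turn":0.133}
    - {"fingers":0,"x":2.2,"y":-4.4,"z":0,"turn":0}
    - {"fingers":0,"x":2.2,"y":-4.4,"z":0,"turn":0}
    - {"fingers":0,"x":2.2,"y":-4.4,"z":0,"turn":0}
    - {"fingers":0,"x":2.2,"y":-4.4,"z":0,"turn":0}
    - {"fingers":0,"x":2.2,"y":-4.4,"z":0,"turn":0}

```text
time: 0.9
ee_pos: [0.3658, -0.3741, 0.335]
orientation: [-0.0, 1.0, 0.004, -0.0]
force: [0.1, -0.6, 0.7]
grip_width: -0.0003
finger_force: 0.0
```

jog_arm:
  targets:
    - {"fingers":0,"x":2.2,"y":-4.4}
    - {"fingers":0,"x":2.2,"y":-4.4}
    - {"fingers":0,"x":2.2,"y":-4.4}
    - {"fingers":0,"x":2.2,"y":-4.4}
    - {"fingers":0,"x":2.2,"y":-4.4}
    - {"fingers":0,"x":2.2,"y":-4.4}
    - {"fingers":0,"x":2.2,"y":-4.4}
    - {"fingers":0,"x":2.2,"y":-4.4}

```text
validation failed for argument at $.ta...
```

jog_arm:
  targets:
    - {"fingers":0,"x":2.0,"y":-4.5}
    - {"fingers":0,"x":2.0,"y":-4.5}
    - {"fingers":0,"x":2.0,"y":-4.5}
    - {"fingers":0,"x":1.6,"y":-0.3}
    - {"fingers":0}
    - {"fingers":0}
    - {"fingers":0}
    - {"fingers":0}

```text
validation failed for argument at $.ta...
```

```bash
python3 - <<'E'
from h import *
im,i=save("wrist","w1"); s=sense(); print(s["ee_pos"],s["force"])
a,_=save("side","s1"); b,_=save("top","t1")
c=np.hstack([cv2.resize(im,(400,300)),cv2.resize(a[60:330,260:460],(400,540))[:300]])
c=np.vstack([c,np.hstack([cv2.resize(b[90:270,270:450],(400,300)),cv2.resize(a[60:330,260:460],(400,540))[240:]])])
cv2.imwrite("pics/c1.png",c[:,:,::-1])
o,d=ray(i,280,210);print(o,d)
E
```

```text
[ 0.37082103 -0.36570772  0.33516988] [ 2.42658012  7.07534926 -0.58014991]
[ 0.45151091 -0.37326309  0.45564473] [-0.32630391 -0.00327522 -0.94525924]
```

View pics/c1.png

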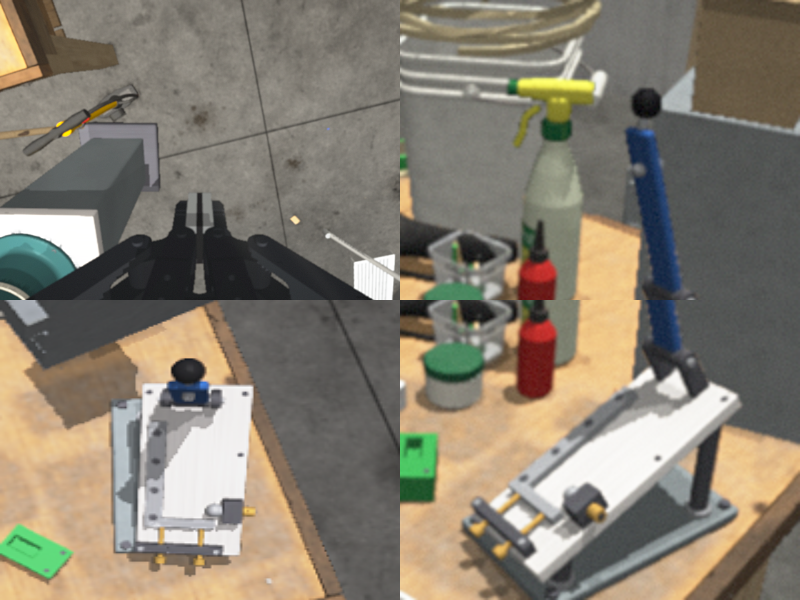

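c1 shows the leaf and fixture unobstructed; the wrist camera sits on the tool's +x side, looking back over the fingers. The move rows need every field, so I'll write them in full.

jog_arm:
  targets:
    - {"fingers":0,"x":2.2,"y":-4.4,"z":0,"turn":0}
    - {"fingers":0,"x":2.2,"y":-4.4,"z":0,"turn":0}
    - {"fingers":0,"x":2.2,"y":-4.4,"z":0,"turn":0}
    - {"fingers":0,"x":2.2,"y":-4.4,"z":0,"turn":0}
    - {"fingers":0,"x":2.2,"y":-4.4,"z":0,"turn":0}
    - {"fingers":0,"x":2.2,"y":-4.4,"z":0,"turn":0}
    - {"fingers":0,"x":2.2,"y":-4.4,"z":0,"turn":0}
    - {"fingers":0,"x":2.2,"y":-4.4,"z":0,"turn":0}

```text
time: 1.85
ee_pos: [0.5395, -0.0228, 0.3351]
orientation: [0.0, 1.0, 0.003, -0.0]
force: [0.6, -1.2, -0.1]
grip_width: -0.0001
finger_force: 0.0
```

jog_arm:
  targets:
    - {"fingers":0,"x":2.0,"y":-4.5,"z":0,"turn":0}
    - {"fingers":0,"x":2.0,"y":-4.5,"z":0,"turn":0}
    - {"fingers":0,"x":2.0,"y":-4.0,"z":0,"turn":0}
    - {"fingers":0,"x":2.5,"y":0,"z":0,"turn":0}
    - {"fingers":0,"x":2.0,"y":0,"z":0,"turn":0}
    - {"fingers":0,"x":2.0,"y":0,"z":0,"turn":0}
    - {"fingers":0,"x":0,"y":0,"z":0,"turn":0}
    - {"fingers":0,"x":0,"y":0,"z":0,"turn":0}

```text
time: 2.65
ee_pos: [0.6627, 0.107, 0.3344]
orientation: [0.0, 1.0, 0.003, -0.001]
force: [-0.8, -0.1, 0.9]
grip_width: -0.0
finger_force: 0.0
```

jog_arm:
  targets:
    - {"fingers":0,"x":1.0,"y":-0.3,"z":0,"turn":0}
    - {"fingers":0,"x":0.6,"y":0,"z":0,"turn":0}
    - {"fingers":0,"x":0.4,"y":0,"z":0,"turn":0}
    - {"fingers":0,"x":0,"y":0,"z":0,"turn":0}
    - {"fingers":0,"x":0,"y":0,"z":0,"turn":0}
    - {"fingers":0,"x":-4.0,"y":0,"z":0,"turn":0}
    - {"fingers":0,"x":-4.0,"y":-3.0,"z":0,"turn":0}
    - {"fingers":0,"x":-2.5,"y":-4.0,"z":0,"turn":0}

```text
time: 3.45
ee_pos: [0.5754, 0.1791, 0.3356]
orientation: [0.001, 1.0, 0.002, 0.0]
force: [1.5, 1.5, -0.2]
grip_width: -0.0
finger_force: 0.0
```

```bash
python3 - <<'E'
from h import *
R=[]
for n in("top","side"):
    im,i=save(n,n+"2"); 
    # ball: dark round blob near predicted
    p=proj(i,[.705,.115,.325]).astype(int); a=im[p[1]-35:p[1]+35,p[0]-35:p[0]+35]
    m=(a.max(2)<50).astype(np.uint8); nn,l,st,ce=cv2.connectedComponentsWithStats(m)
    print(n,p,[(st[k,4],(ce[k]+p-35).round(1)) for k in range(1,nn) if st[k,4]>30])
E
```

```text
top [353 111] [(np.int32(102), array([379.2,  91.9]))]
side [401 108] [(np.int32(150), array([402.7, 107.7]))]
```

jog_arm:
  targets:
    - {"fingers":6.2,"x":-1.5,"y":-4.2,"z":2.0,"turn":0}
    - {"fingers":6.2,"x":-1.5,"y":-4.2,"z":2.0,"turn":0}
    - {"fingers":6.2,"x":-1.5,"y":-4.2,"z":2.0,"turn":0}
    - {"fingers":6.2,"x":-1.7,"y":-4.1,"z":2.0,"turn":0}
    - {"fingers":6.2,"x":0,"y":0,"z":3.2,"turn":-0.13}
    - {"fingers":6.2,"x":0,"y":0,"z":3.2,"turn":-0.13}
    - {"fingers":6.2,"x":0,"y":0,"z":3.2,"turn":-0.13}
    - {"fingers":6.2,"x":0,"y":0,"z":0,"turn":0}

```text
time: 4.35
ee_pos: [0.5117, 0.3452, 0.155]
orientation: [0.001, 0.98, 0.198, -0.004]
force: [-0.7, 0.6, -0.3]
grip_width: 0.0623
finger_force: 0.0
```

```bash
python3 - <<'E'
from h import *
s=sense(); im,i=save("wrist","w2"); print(s["ee_pos"],s["orientation"],s["force"])
for X in ([.5241,.3504,.03],[.513,.346,.03]): print(proj(i,X))
t=camera("top"); 
m=(im.min(2)>175).astype(np.uint8)
c=max(cv2.findContours(m,0,2)[0],key=cv2.contourArea); r=cv2.minAreaRect(c); print(r)
P=np.array([onz(i,*p,0.03) for p in cv2.boxPoints(r)]);print(P.round(4),P.mean(0))
E
```

```text
[0.51168251 0.34521865 0.15497802] [ 0.00135545  0.98020151  0.19795943 -0.003902  ] [-0.73036521  0.63461345 -0.26517044]
[279.32266305 191.62539056]
[278.98186183 207.98411994]
((278.5, 190.0), (96.0, 67.0), 90.0)
[[0.5468 0.3845 0.03  ]
 [0.5639 0.3437 0.03  ]
 [0.5011 0.3152 0.03  ]
 [0.4824 0.3597 0.03  ]] [0.52354483 0.35078271 0.03      ]
```

View pics/w2.png

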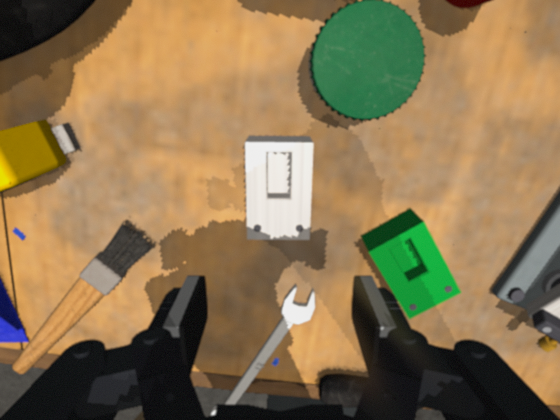

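The wrist view shows the blank squared up at (278,190), spots towards the fingers, and free space on both sides for the pads. I'll descend and grip.

jog_arm:
  targets:
    - {"fingers":6.2,"x":0,"y":0,"z":4.0,"turn":0}
    - {"fingers":6.2,"x":0,"y":0,"z":4.0,"turn":0}
    - {"fingers":6.2,"x":0,"y":0,"z":3.0,"turn":0}
    - {"fingers":6.2,"x":0,"y":0,"z":1.1,"turn":0}
    - {"fingers":4.0,"x":0,"y":0,"z":0,"turn":0}
    - {"fingers":4.0,"x":0,"y":0,"z":0,"turn":0}
    - {"fingers":4.0,"x":0,"y":0,"z":0,"turn":0}
    - {"fingers":4.0,"x":0,"y":0,"z":0,"turn":0}

```text
time: 5.25
ee_pos: [0.5147, 0.3475, 0.0399]
orientation: [-0.0, 0.98, 0.197, 0.001]
force: [-0.2, -0.4, 1.9]
grip_width: 0.0435
finger_force: 63.2
```

jog_arm:
  targets:
    - {"fingers":4.0,"x":0,"y":0,"z":-3.0,"turn":0}
    - {"fingers":4.0,"x":0,"y":0,"z":-4.5,"turn":0.13}
    - {"fingers":4.0,"x":0,"y":0,"z":-4.5,"turn":0.13}
    - {"fingers":4.0,"x":0,"y":0,"z":-4.5,"turn":0.13}
    - {"fingers":4.0,"x":0,"y":0,"z":-2.0,"turn":0}
    - {"fingers":4.0,"x":1.0,"y":4.5,"z":0,"turn":0}
    - {"fingers":4.0,"x":1.0,"y":4.5,"z":0,"turn":0}
    - {"fingers":4.0,"x":1.0,"y":4.5,"z":0,"turn":0}

```text
time: 6.05
ee_pos: [0.5449, 0.2109, 0.2241]
orientation: [0.0, 1.0, 0.004, 0.001]
force: [1.8, 1.6, -2.5]
grip_width: 0.0431
finger_force: 62.7
```

jog_arm:
  targets:
    - {"fingers":4.0,"x":1.0,"y":4.5,"z":0,"turn":0}
    - {"fingers":4.0,"x":1.0,"y":4.5,"z":0,"turn":0}
    - {"fingers":4.0,"x":1.0,"y":4.0,"z":0,"turn":0}
    - {"fingers":4.0,"x":0,"y":0,"z":0,"turn":0}
    - {"fingers":4.0,"x":0,"y":0,"z":0,"turn":0}
    - {"fingers":4.0,"x":0,"y":0,"z":0,"turn":0}
    - {"fingers":4.0,"x":0,"y":0,"z":0,"turn":0}
    - {"fingers":4.0,"x":0,"y":0,"z":0,"turn":0}

```text
time: 6.85
ee_pos: [0.5756, 0.0839, 0.2234]
orientation: [-0.0, 1.0, 0.005, 0.0]
force: [-0.5, -0.4, -2.9]
grip_width: 0.0436
finger_force: 62.8
```

```bash
cat > bed.py <<'E'
from h import *
from scipy.spatial.transform import Rotation as Ro
C=np.array([.542,.0975,.0495]); B=Ro.from_euler("ZXY",[-.0666,np.radians(-10),np.radians(-24)]).as_matrix()
def W(x,y,z): return C+B@(np.array([x,y,z])/1e3)
def bed(X): return B.T@(np.asarray(X)-C)*1e3
E
python3 - <<'E'
from bed import *
s=sense(); im,i=save("wrist","w3"); print(s["ee_pos"],s["orientation"],s["force"],s["grip_width"])
v=im[:,:,::-1].copy()
for p,q in [((-2,0,10),(142,0,10)),((0,-80,0),(190,-80,0)),((190,-80,0),(190,26,0)),((-2,18,10),(142,18,10)),((142,0,10),(142,18,10)),((11,-59,22),(41,-59,22)),((41,-79,22),(41,-59,22)),((166,-50,46),(166,5,46))]:
    cv2.line(v,*[tuple(int(a) for a in proj(i,W(*z))) for z in(p,q)],(0,0,255),1)
cv2.imwrite("pics/w3a.png",cv2.resize(v,(800,600)))
E
```

```text
[0.57560404 0.08392627 0.22336772] [-1.40410856e-04  9.99987348e-01  5.02828821e-03  2.21683826e-05] [-0.4720159  -0.37545473 -2.91277265] 0.04362513851793987
```

View pics/w3a.png

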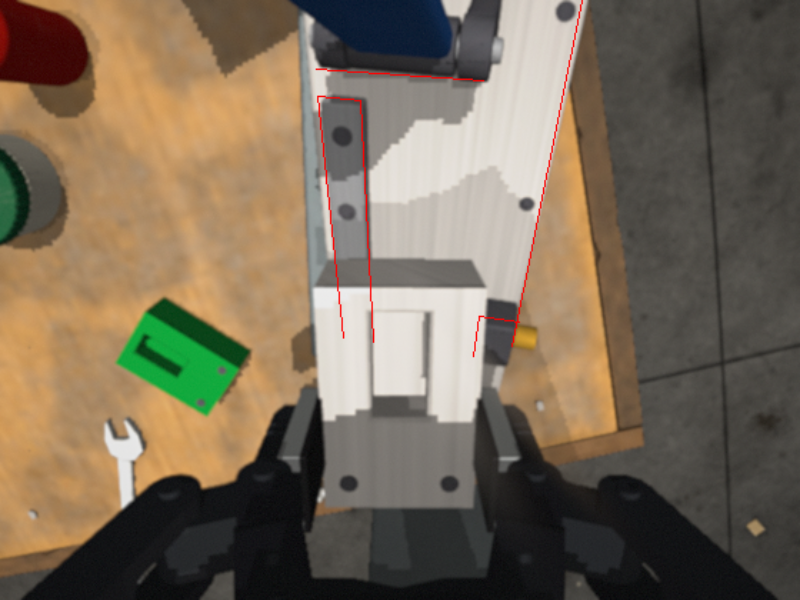

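The overlay agrees with the fixture to about 2 mm (the real fence edge lies about 1.5 mm further to the right). The blank hangs square and centred in the grip.

jog_arm:
  targets:
    - {"fingers":4.0,"x":1.1,"y":0.4,"z":0,"turn":0}
    - {"fingers":4.0,"x":1.1,"y":0.4,"z":0,"turn":0}
    - {"fingers":4.0,"x":1.0,"y":0.35,"z":0,"turn":0}
    - {"fingers":4.0,"x":0,"y":0,"z":2.5,"turn":0}
    - {"fingers":4.0,"x":0,"y":0,"z":2.5,"turn":0}
    - {"fingers":4.0,"x":0,"y":0,"z":1.3,"turn":0}
    - {"fingers":4.0,"x":0,"y":0,"z":0,"turn":0}
    - {"fingers":4.0,"x":0,"y":0,"z":0,"turn":0}

```text
time: 7.7
ee_pos: [0.6087, 0.0713, 0.1607]
orientation: [-0.0, 1.0, 0.004, 0.0]
force: [-0.2, 0.8, -3.0]
grip_width: 0.0431
finger_force: 62.7
```

```bash
sed -i 's/.0975,.0495/.096,.0495/' bed.py; python3 - <<'E'
from bed import *
s=sense(); im,i=save("wrist","w4"); a,_=save("side","s4"); print(s["ee_pos"],s["force"])
v=im[:,:,::-1].copy()
for p,q in [((-2,0,10),(142,0,10)),((142,0,10),(142,18,10)),((11,-59,22),(41,-59,22)),((41,-79,22),(41,-59,22))]:
    cv2.line(v,*[tuple(int(a) for a in proj(i,W(*z))) for z in(p,q)],(0,0,255),1)
c=np.hstack([v[:330,80:480],cv2.resize(a[80:330,270:470,::-1],(264,330))])
cv2.imwrite("pics/c4.png",cv2.resize(c,None,fx=1.2,fy=1.2))
E
```

```text
[0.60870667 0.07133269 0.16072537] [-0.24783795  0.8426189  -3.00607101]
```

View pics/c4.png

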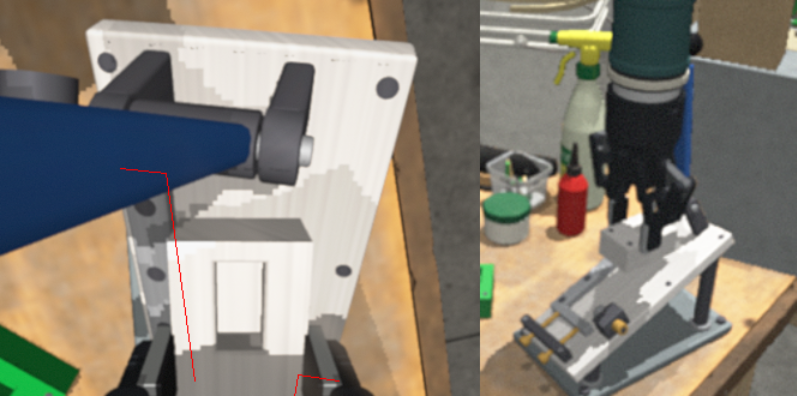

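The blank hangs level over the bed just right of the fence face. The blue leaf is close behind, but nothing touches (force is only the weight). Lowering slowly.

jog_arm:
  targets:
    - {"fingers":4.0,"x":0,"y":0,"z":0.4,"turn":0}
    - {"fingers":4.0,"x":0,"y":0,"z":0.4,"turn":0}
    - {"fingers":4.0,"x":0,"y":0,"z":0.2,"turn":0}
    - {"fingers":4.0,"x":0,"y":0,"z":0.2,"turn":0}
    - {"fingers":4.0,"x":0,"y":0,"z":0.2,"turn":0}
    - {"fingers":4.0,"x":0,"y":0,"z":0.2,"turn":0}
    - {"fingers":4.0,"x":0,"y":0,"z":0,"turn":0}
    - {"fingers":4.0,"x":0,"y":0,"z":0,"turn":0}

```text
time: 8.6
ee_pos: [0.6072, 0.0723, 0.1455]
orientation: [-0.0, 1.0, 0.004, -0.001]
force: [-7.1, 0.5, 6.8]
grip_width: 0.0434
finger_force: 65.1
```

jog_arm:
  targets:
    - {"fingers":4.0,"x":0,"y":0,"z":0.15,"turn":0}
    - {"fingers":4.0,"x":0,"y":0,"z":0.15,"turn":0}
    - {"fingers":4.0,"x":0,"y":0,"z":0.15,"turn":0}
    - {"fingers":4.0,"x":0,"y":0,"z":0.15,"turn":0}
    - {"fingers":4.0,"x":0,"y":0,"z":0.15,"turn":0}
    - {"fingers":4.0,"x":0,"y":0,"z":0,"turn":0}
    - {"fingers":4.0,"x":0,"y":0,"z":0,"turn":0}
    - {"fingers":4.0,"x":0,"y":0,"z":0,"turn":0}

```text
time: 9.4
ee_pos: [0.6068, 0.0734, 0.1379]
orientation: [-0.001, 1.0, 0.005, -0.001]
force: [-8.5, 3.0, 7.1]
grip_width: 0.0427
finger_force: 67.9
```

jog_arm:
  targets:
    - {"fingers":4.0,"x":0,"y":0,"z":0.15,"turn":0}
    - {"fingers":4.0,"x":0,"y":0,"z":0.15,"turn":0}
    - {"fingers":4.0,"x":0,"y":0,"z":0.15,"turn":0}
    - {"fingers":4.0,"x":0,"y":0,"z":0.15,"turn":0}
    - {"fingers":4.0,"x":0,"y":0,"z":0.15,"turn":0}
    - {"fingers":4.0,"x":0,"y":0,"z":0,"turn":0}
    - {"fingers":4.0,"x":0,"y":0,"z":0,"turn":0}
    - {"fingers":4.0,"x":0,"y":0,"z":0,"turn":0}

```text
time: 10.2
ee_pos: [0.6069, 0.0734, 0.1305]
orientation: [-0.001, 1.0, 0.005, -0.001]
force: [-8.3, 2.6, 7.9]
grip_width: 0.0437
finger_force: 71.2
```

```bash
python3 - <<'E'
from h import *
s=sense(); im,i=save("wrist","w5"); a,_=save("side","s5"); print(s["ee_pos"],s["force"])
v=im[:,:,::-1]
c=np.hstack([cv2.resize(v[100:400,100:480],None,fx=1,fy=1),cv2.resize(a[200:320,290:450,::-1],(400,300),interpolation=cv2.INTER_CUBIC)])
cv2.imwrite("pics/c5.png",c)
E
```

```text
[0.60685606 0.07339213 0.13048034] [-8.31309115  2.61279831  7.93365718]
```

View pics/c5.png

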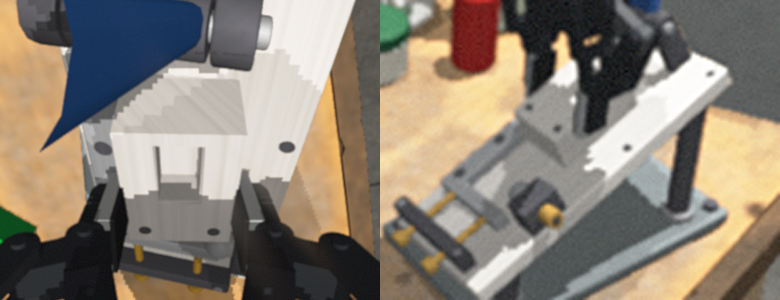

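The blank has swung in the grip nearly parallel to the bed (side crop: front end just off the bed at (570,155)). A little further until the force rises.

jog_arm:
  targets:
    - {"fingers":4.0,"x":0,"y":0,"z":0.1,"turn":0}
    - {"fingers":4.0,"x":0,"y":0,"z":0.1,"turn":0}
    - {"fingers":4.0,"x":0,"y":0,"z":0.1,"turn":0}
    - {"fingers":4.0,"x":0,"y":0,"z":0,"turn":0}
    - {"fingers":4.0,"x":0,"y":0,"z":0,"turn":0}
    - {"fingers":4.0,"x":0,"y":0,"z":0,"turn":0}
    - {"fingers":4.0,"x":0,"y":0,"z":0,"turn":0}
    - {"fingers":4.0,"x":0,"y":0,"z":0,"turn":0}

```text
time: 11.1
ee_pos: [0.6069, 0.0736, 0.1299]
orientation: [-0.0, 1.0, 0.005, -0.001]
force: [-14.3, 2.2, 22.8]
grip_width: 0.043
finger_force: 73.3
```

Seated: the force rose sharply. I'll take off the press, then release.

jog_arm:
  targets:
    - {"fingers":4.0,"x":0,"y":0,"z":-0.2,"turn":0}
    - {"fingers":4.0,"x":0,"y":0,"z":0,"turn":0}
    - {"fingers":5.0,"x":0,"y":0,"z":0,"turn":0}
    - {"fingers":6.0,"x":0,"y":0,"z":0,"turn":0}
    - {"fingers":7.5,"x":0,"y":0,"z":0,"turn":0}
    - {"fingers":7.5,"x":0,"y":0,"z":0,"turn":0}
    - {"fingers":7.5,"x":0,"y":0,"z":0,"turn":0}
    - {"fingers":7.5,"x":0,"y":0,"z":0,"turn":0}

```text
time: 11.9
ee_pos: [0.6081, 0.0711, 0.1281]
orientation: [0.0, 1.0, 0.004, -0.0]
force: [-0.6, 0.0, -0.2]
grip_width: 0.0748
finger_force: 0.0
```

```bash
python3 - <<'E'
from bed import *
s=sense(); im,i=save("wrist","w6"); a,_=save("side","s6"); print(s["ee_pos"],s["force"])
v=im[:,:,::-1].copy()
for cx in (67,):
  P=[W(cx+dx,dy,30) for dx,dy in((35,0),(35,-45),(-35,-45),(-35,0))]
  cv2.polylines(v,[np.array([proj(i,p) for p in P]).astype(int)],True,(0,0,255),1)
c=np.hstack([v[80:420,100:480],cv2.resize(a[200:320,290:450,::-1],(400,340),interpolation=cv2.INTER_CUBIC)])
cv2.imwrite("pics/c6.png",c)
E
```

```text
[0.60805877 0.07108344 0.12813702] [-0.64677014  0.02983703 -0.16774938]
```

View pics/c6.png

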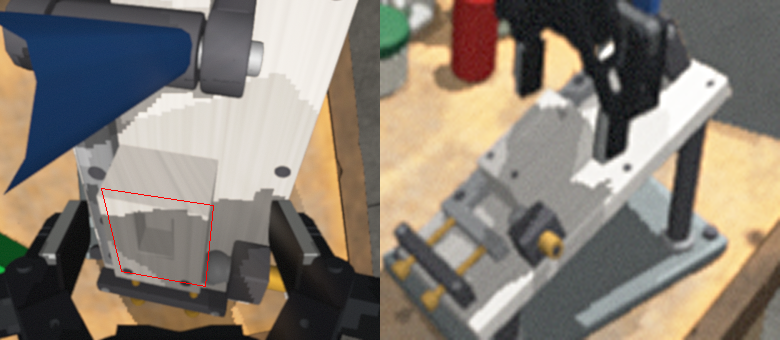

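The blank slid down and rests against the plunger: its top face in the wrist crop falls right on the predicted outline for x = 67, y = -22.5. Next comes the push from the uphill end with closed fingers.

```bash
python3 - <<'E'
from bed import *
p=sense()["ee_pos"]
for x in (110,104,66): 
    t=W(x,-22.5,15)+[.011,0,.022]; print(x,t.round(4),(t-p).round(4))
print(B.round(4)); print(W(166,-22,46),W(186,-22,46),W(176,-22,37))
E
```

```text
110 [0.6464 0.0777 0.133 ] [0.0384 0.0066 0.0048]
104 [0.6409 0.0777 0.1306] [0.0329 0.0065 0.0024]
66 [0.6061 0.0773 0.1153] [-0.0019  0.0062 -0.0128]
[[ 0.9162  0.0655 -0.3953]
 [ 0.0097  0.9826  0.1854]
 [ 0.4006 -0.1736  0.8997]]
[0.67446797 0.08451458 0.16119745] [0.69279238 0.08470809 0.1692086 ] [0.68718768 0.08294316 0.15710603]
```

jog_arm:
  targets:
    - {"fingers":7.5,"x":0,"y":0,"z":-4.0,"turn":0}
    - {"fingers":7.5,"x":0,"y":0,"z":-4.0,"turn":0}
    - {"fingers":0,"x":0,"y":-0.6,"z":-1.0,"turn":0}
    - {"fingers":0,"x":1.7,"y":0,"z":0,"turn":0}
    - {"fingers":0,"x":1.7,"y":0,"z":0,"turn":0}
    - {"fingers":0,"x":0,"y":0,"z":0,"turn":0}
    - {"fingers":0,"x":0,"y":0,"z":0,"turn":0}
    - {"fingers":0,"x":0,"y":0,"z":0,"turn":0}

```text
time: 12.8
ee_pos: [0.641, 0.0777, 0.2177]
orientation: [0.0, 1.0, 0.004, -0.001]
force: [-0.3, 0.7, 0.5]
grip_width: 0.0002
finger_force: 0.0
```

```bash
python3 - <<'E'
from bed import *
s=sense(); p=s["ee_pos"]; print(p,s["force"],s["grip_width"],W(105,-22.5,15)+[.011,0,.022]-p)
E
```

```text
[0.64104796 0.07768335 0.21774215] [-0.34052961  0.74830914  0.51437832] 0.00021831280323669297 [ 7.51397153e-04  3.80124646e-06 -8.67815433e-02]
```

jog_arm:
  targets:
    - {"fingers":0,"x":0.1,"y":0,"z":2.5,"turn":0}
    - {"fingers":0,"x":0,"y":0,"z":2.5,"turn":0}
    - {"fingers":0,"x":0,"y":0,"z":1.5,"turn":0}
    - {"fingers":0,"x":0,"y":0,"z":1.0,"turn":0}
    - {"fingers":0,"x":0,"y":0,"z":0.6,"turn":0}
    - {"fingers":0,"x":0,"y":0,"z":0.5,"turn":0}
    - {"fingers":0,"x":0,"y":0,"z":0,"turn":0}
    - {"fingers":0,"x":0,"y":0,"z":0,"turn":0}

```text
time: 13.6
ee_pos: [0.6433, 0.0776, 0.1329]
orientation: [-0.0, 1.0, 0.004, 0.001]
force: [-0.0, -0.3, 0.3]
grip_width: -0.0001
finger_force: 0.0
```

jog_arm:
  targets:
    - {"fingers":0,"x":-0.09,"y":0,"z":0.1,"turn":0}
    - {"fingers":0,"x":-0.09,"y":0,"z":0.1,"turn":0}
    - {"fingers":0,"x":-0.09,"y":0,"z":0.08,"turn":0}
    - {"fingers":0,"x":-0.09,"y":0,"z":0.04,"turn":0}
    - {"fingers":0,"x":-0.05,"y":0,"z":0.02,"turn":0}
    - {"fingers":0,"x":-0.05,"y":0,"z":0.02,"turn":0}
    - {"fingers":0,"x":0,"y":0,"z":0,"turn":0}
    - {"fingers":0,"x":0,"y":0,"z":0,"turn":0}

```text
time: 14.4
ee_pos: [0.6384, 0.0775, 0.1287]
orientation: [0.0, 1.0, 0.004, 0.0]
force: [0.5, -0.0, -0.2]
grip_width: -0.0002
finger_force: 0.0
```

jog_arm:
  targets:
    - {"fingers":0,"x":-0.06,"y":0,"z":0.025,"turn":0}
    - {"fingers":0,"x":-0.06,"y":0,"z":0.025,"turn":0}
    - {"fingers":0,"x":-0.06,"y":0,"z":0.025,"turn":0}
    - {"fingers":0,"x":-0.06,"y":0,"z":0.025,"turn":0}
    - {"fingers":0,"x":-0.06,"y":0,"z":0.025,"turn":0}
    - {"fingers":0,"x":-0.06,"y":0,"z":0.025,"turn":0}
    - {"fingers":0,"x":0,"y":0,"z":0,"turn":0}
    - {"fingers":0,"x":0,"y":0,"z":0,"turn":0}

```text
time: 15.2
ee_pos: [0.6352, 0.0774, 0.1274]
orientation: [-0.0, 1.0, 0.004, 0.001]
force: [0.7, -1.1, -0.7]
grip_width: 0.0001
finger_force: 0.8
```

jog_arm:
  targets:
    - {"fingers":0,"x":-0.05,"y":0,"z":0.022,"turn":0}
    - {"fingers":0,"x":-0.05,"y":0,"z":0.022,"turn":0}
    - {"fingers":0,"x":-0.05,"y":0,"z":0.022,"turn":0}
    - {"fingers":0,"x":-0.05,"y":0,"z":0.022,"turn":0}
    - {"fingers":0,"x":-0.05,"y":0,"z":0.022,"turn":0}
    - {"fingers":0,"x":-0.05,"y":0,"z":0.022,"turn":0}
    - {"fingers":0,"x":0,"y":0,"z":0,"turn":0}
    - {"fingers":0,"x":0,"y":0,"z":0,"turn":0}

```text
time: 16.0
ee_pos: [0.634, 0.0775, 0.1271]
orientation: [-0.0, 1.0, 0.004, 0.003]
force: [6.4, -0.4, 1.8]
grip_width: -0.0004
finger_force: 3.5
```

jog_arm:
  targets:
    - {"fingers":0,"x":-0.05,"y":0,"z":0.022,"turn":0}
    - {"fingers":0,"x":-0.05,"y":0,"z":0.022,"turn":0}
    - {"fingers":0,"x":-0.04,"y":0,"z":0.018,"turn":0}
    - {"fingers":0,"x":-0.04,"y":0,"z":0.018,"turn":0}
    - {"fingers":0,"x":0,"y":0,"z":0,"turn":0}
    - {"fingers":0,"x":0,"y":0,"z":0,"turn":0}
    - {"fingers":0,"x":0,"y":0,"z":0,"turn":0}
    - {"fingers":0,"x":0,"y":0,"z":0,"turn":0}

```text
time: 16.8
ee_pos: [0.6313, 0.0774, 0.1258]
orientation: [-0.0, 1.0, 0.004, 0.002]
force: [4.9, -0.4, 2.0]
grip_width: 0.0002
finger_force: 2.8
```

jog_arm:
  targets:
    - {"fingers":0,"x":-0.08,"y":0,"z":0.035,"turn":0}
    - {"fingers":0,"x":-0.08,"y":0,"z":0.035,"turn":0}
    - {"fingers":0,"x":-0.08,"y":0,"z":0.035,"turn":0}
    - {"fingers":0,"x":-0.08,"y":0,"z":0.035,"turn":0}
    - {"fingers":0,"x":-0.08,"y":0,"z":0.035,"turn":0}
    - {"fingers":0,"x":-0.08,"y":0,"z":0.035,"turn":0}
    - {"fingers":0,"x":-0.06,"y":0,"z":0.026,"turn":0}
    - {"fingers":0,"x":-0.06,"y":0,"z":0.026,"turn":0}

```text
time: 17.6
ee_pos: [0.6238, 0.0774, 0.1223]
orientation: [-0.0, 1.0, 0.004, -0.0]
force: [3.5, -0.2, 1.2]
grip_width: -0.0001
finger_force: 1.8
```

jog_arm:
  targets:
    - {"fingers":0,"x":-0.04,"y":0,"z":0.018,"turn":0}
    - {"fingers":0,"x":-0.04,"y":0,"z":0.018,"turn":0}
    - {"fingers":0,"x":-0.04,"y":0,"z":0.018,"turn":0}
    - {"fingers":0,"x":-0.04,"y":0,"z":0.018,"turn":0}
    - {"fingers":0,"x":-0.04,"y":0,"z":0.018,"turn":0}
    - {"fingers":0,"x":-0.04,"y":0,"z":0.018,"turn":0}
    - {"fingers":0,"x":-0.04,"y":0,"z":0.018,"turn":0}
    - {"fingers":0,"x":0,"y":0,"z":0,"turn":0}

```text
time: 18.4
ee_pos: [0.6209, 0.0774, 0.1211]
orientation: [0.0, 1.0, 0.004, -0.0]
force: [2.4, 1.0, 0.6]
grip_width: 0.0002
finger_force: 1.5
```

jog_arm:
  targets:
    - {"fingers":0,"x":-0.03,"y":0,"z":0.013,"turn":0}
    - {"fingers":0,"x":-0.03,"y":0,"z":0.013,"turn":0}
    - {"fingers":0,"x":-0.03,"y":0,"z":0.013,"turn":0}
    - {"fingers":0,"x":-0.03,"y":0,"z":0.013,"turn":0}
    - {"fingers":0,"x":0,"y":0,"z":0,"turn":0}
    - {"fingers":0,"x":0,"y":0,"z":0,"turn":0}
    - {"fingers":0,"x":0,"y":0,"z":0,"turn":0}
    - {"fingers":0,"x":0,"y":0,"z":0,"turn":0}

```text
time: 19.2
ee_pos: [0.6198, 0.0774, 0.1206]
orientation: [-0.0, 1.0, 0.004, -0.0]
force: [3.1, 1.0, -0.1]
grip_width: -0.0002
finger_force: 1.4
```

jog_arm:
  targets:
    - {"fingers":0,"x":-0.04,"y":0,"z":0.017,"turn":0}
    - {"fingers":0,"x":-0.04,"y":0,"z":0.017,"turn":0}
    - {"fingers":0,"x":-0.04,"y":0,"z":0.017,"turn":0}
    - {"fingers":0,"x":-0.04,"y":0,"z":0.017,"turn":0}
    - {"fingers":0,"x":-0.04,"y":0,"z":0.017,"turn":0}
    - {"fingers":0,"x":-0.04,"y":0,"z":0.017,"turn":0}
    - {"fingers":0,"x":-0.04,"y":0,"z":0.017,"turn":0}
    - {"fingers":0,"x":0,"y":0,"z":0,"turn":0}

```text
time: 20.0
ee_pos: [0.617, 0.0774, 0.1194]
orientation: [0.0, 1.0, 0.004, -0.0]
force: [1.8, 1.3, -0.1]
grip_width: 0.0
finger_force: 1.4
```

jog_arm:
  targets:
    - {"fingers":0,"x":-0.04,"y":0,"z":0.017,"turn":0}
    - {"fingers":0,"x":-0.04,"y":0,"z":0.017,"turn":0}
    - {"fingers":0,"x":-0.04,"y":0,"z":0.017,"turn":0}
    - {"fingers":0,"x":-0.04,"y":0,"z":0.017,"turn":0}
    - {"fingers":0,"x":-0.04,"y":0,"z":0.017,"turn":0}
    - {"fingers":0,"x":-0.04,"y":0,"z":0.017,"turn":0}
    - {"fingers":0,"x":-0.04,"y":0,"z":0.017,"turn":0}
    - {"fingers":0,"x":0,"y":0,"z":0,"turn":0}

```text
time: 20.8
ee_pos: [0.6158, 0.0775, 0.1191]
orientation: [-0.0, 1.0, 0.004, 0.002]
force: [6.5, 1.0, 1.5]
grip_width: 0.0001
finger_force: 3.1
```

The stop is felt: motion stalled and the force is rising. Now bed it.

jog_arm:
  targets:
    - {"fingers":0,"x":-0.03,"y":0,"z":0.013,"turn":0}
    - {"fingers":0,"x":-0.03,"y":0,"z":0.013,"turn":0}
    - {"fingers":0,"x":-0.03,"y":0,"z":0.013,"turn":0}
    - {"fingers":0,"x":-0.03,"y":0,"z":0.013,"turn":0}
    - {"fingers":0,"x":0,"y":0,"z":0,"turn":0}
    - {"fingers":0,"x":0,"y":0,"z":0,"turn":0}
    - {"fingers":0,"x":0,"y":0,"z":0,"turn":0}
    - {"fingers":0,"x":0,"y":0,"z":0,"turn":0}

```text
time: 21.6
ee_pos: [0.6157, 0.0775, 0.1191]
orientation: [-0.0, 1.0, 0.004, 0.003]
force: [7.9, 2.0, 2.8]
grip_width: -0.0001
finger_force: 4.1
```

jog_arm:
  targets:
    - {"fingers":0,"x":-0.04,"y":0,"z":0.017,"turn":0}
    - {"fingers":0,"x":-0.04,"y":0,"z":0.017,"turn":0}
    - {"fingers":0,"x":-0.04,"y":0,"z":0.017,"turn":0}
    - {"fingers":0,"x":0,"y":0,"z":0,"turn":0}
    - {"fingers":0,"x":0,"y":0,"z":0,"turn":0}
    - {"fingers":0,"x":0,"y":0,"z":0,"turn":0}
    - {"fingers":0,"x":0,"y":0,"z":0,"turn":0}
    - {"fingers":0,"x":0,"y":0,"z":0,"turn":0}

```text
time: 22.4
ee_pos: [0.6155, 0.0775, 0.1192]
orientation: [-0.001, 1.0, 0.004, 0.004]
force: [8.7, 2.2, 2.4]
grip_width: -0.0001
finger_force: 5.0
```

jog_arm:
  targets:
    - {"fingers":0,"x":-0.05,"y":0,"z":0.022,"turn":0}
    - {"fingers":0,"x":-0.05,"y":0,"z":0.022,"turn":0}
    - {"fingers":0,"x":-0.05,"y":0,"z":0.022,"turn":0}
    - {"fingers":0,"x":-0.03,"y":0,"z":0.013,"turn":0}
    - {"fingers":0,"x":0,"y":0,"z":0,"turn":0}
    - {"fingers":0,"x":0,"y":0,"z":0,"turn":0}
    - {"fingers":0,"x":0,"y":0,"z":0,"turn":0}
    - {"fingers":0,"x":0,"y":0,"z":0,"turn":0}

```text
time: 23.2
ee_pos: [0.6153, 0.0775, 0.1193]
orientation: [-0.001, 1.0, 0.004, 0.006]
force: [12.0, 0.7, 5.0]
grip_width: -0.0003
finger_force: 6.5
```

jog_arm:
  targets:
    - {"fingers":0,"x":0.02,"y":0,"z":-0.009,"turn":0}
    - {"fingers":0,"x":0,"y":0,"z":0,"turn":0}
    - {"fingers":0,"x":0,"y":0,"z":0,"turn":0}
    - {"fingers":0,"x":0,"y":0,"z":0,"turn":0}
    - {"fingers":0,"x":0.4,"y":0,"z":-0.18,"turn":0}
    - {"fingers":0,"x":0.4,"y":0,"z":-0.18,"turn":0}
    - {"fingers":0,"x":0.4,"y":0,"z":-0.18,"turn":0}
    - {"fingers":0,"x":0.0,"y":0,"z":-1.0,"turn":0}

```text
time: 24.0
ee_pos: [0.6208, 0.0768, 0.1304]
orientation: [0.0, 1.0, 0.004, -0.002]
force: [0.0, -0.3, 0.2]
grip_width: -0.0002
finger_force: 0.0
```

jog_arm:
  targets:
    - {"fingers":0,"x":0,"y":0,"z":-4.0,"turn":0}
    - {"fingers":0,"x":-1.0,"y":0,"z":-4.0,"turn":0}
    - {"fingers":0,"x":-3.0,"y":0,"z":-4.0,"turn":0}
    - {"fingers":0,"x":-3.0,"y":0,"z":-4.0,"turn":0}
    - {"fingers":0,"x":-2.0,"y":0,"z":-4.5,"turn":0}
    - {"fingers":0,"x":0,"y":0,"z":-4.5,"turn":0}
    - {"fingers":0,"x":0,"y":0,"z":-4.5,"turn":0}
    - {"fingers":0,"x":0,"y":0,"z":0,"turn":0}

```text
time: 24.8
ee_pos: [0.5336, 0.0776, 0.4341]
orientation: [-0.0, 1.0, 0.004, 0.006]
force: [0.7, 0.9, -0.0]
grip_width: -0.0003
finger_force: 0.0
```

```bash
python3 - <<'E'
from bed import *
s=sense(); print(s["ee_pos"],s["force"])
i=camera_info("side"); a=camera("side")
p=proj(i,[.705,.115,.325]).astype(int); m=(a[p[1]-30:p[1]+30,p[0]-30:p[0]+30].max(2)<50).astype(np.uint8)
nn,l,st,ce=cv2.connectedComponentsWithStats(m); print([(st[k,4],(ce[k]+p-30).round(1)) for k in range(1,nn) if st[k,4]>30])
for th in (2.0,2.05,2.1):
    X=W(176-172*np.cos(th)+12*np.sin(th),-22.5,37+172*np.sin(th)+12*np.cos(th)); print(th,X.round(4),proj(i,X).round(1))
# blank: spots/pocket check in side view — dark spots: predicted vs found, centre x=46.6
for n in("wrist",):
    i=camera_info(n); im=camera(n); cv2.imwrite("pics/w7.png",im[:,:,::-1])
    P=[W(46.6+dx,-22.5+dy,30) for dx,dy in((35,22.5),(35,-22.5),(-35,-22.5),(-35,22.5))]; print(np.round([proj(i,q) for q in P]))
E
```

```text
[0.53355569 0.07758665 0.43414818] [ 0.69793527  0.86440701 -0.03272489]
[(np.int32(149), array([402.7, 107.7]))]
2.0 [0.7029 0.1113 0.3264] [401.9 108.7]
2.05 [0.7114 0.1106 0.3256] [405.8 108.4]
2.1 [0.7199 0.1098 0.3242] [409.6 108.4]
[[258.  97.]
 [297. 100.]
 [295. 152.]
 [260. 148.]]
```

```bash
python3 - <<'E'
from bed import *
i=camera_info("side"); t=camera_info("top")
print("side bottom corner z0",onz(i,497,250,0)); 
for z in(0,.2,.3): print(z,"top near corner",onz(t,288,127,z).round(3),"right",onz(t,368,90,z).round(3),onz(t,394,37,z).round(3), "side topfront",onz(i,397,98,z).round(3),onz(i,503,133,z).round(3))
print(proj(i,[.745,.114,.434]))
# wrist check of blank now: bright blob vs predicted
im=cv2.imread("pics/w7.png"); hsv=cv2.cvtColor(im,cv2.COLOR_BGR2GRAY); print(hsv[85:165:4,275])
print(hsv[120:124,245:305:3].mean(0).astype(int))
E
```

```text
side bottom corner z0 [0.94172549 0.01031497 0.        ]
0 top near corner [0.79 0.22 0.  ] right [0.887 0.015 0.   ] [ 1.037 -0.062  0.   ] side topfront [1.462 0.847 0.   ] [1.521 0.401 0.   ]
0.2 top near corner [0.721 0.224 0.2  ] right [0.799 0.061 0.2  ] [ 0.918 -0.     0.2  ] side topfront [1.017 0.423 0.2  ] [1.056 0.128 0.2  ]
0.3 top near corner [0.686 0.226 0.3  ] right [0.754 0.083 0.3  ] [0.858 0.03  0.3  ] side topfront [0.794 0.211 0.3  ] [ 0.823 -0.009  0.3  ]
[425.74275142  40.2636325 ]
[250 249 228 227 237 251 246 251 249 238 232 213 239 237 237 237 237 201
 237 236]
[247 219 206 207 240 238 237 240 177 236 238 240 221 238 234 239 227 144
 235 237]
```

jog_arm:
  targets:
    - {"fingers":0,"x":3.5,"y":-1.2,"z":0,"turn":0}
    - {"fingers":0,"x":3.5,"y":-1.2,"z":0,"turn":0}
    - {"fingers":0,"x":3.5,"y":-1.1,"z":0,"turn":0}
    - {"fingers":0,"x":3.5,"y":0,"z":0,"turn":0}
    - {"fingers":0,"x":3.5,"y":0,"z":0,"turn":0}
    - {"fingers":0,"x":3.0,"y":0,"z":0,"turn":0}
    - {"fingers":0,"x":0,"y":0,"z":0,"turn":0}
    - {"fingers":0,"x":0,"y":0,"z":0,"turn":0}

```text
time: 25.7
ee_pos: [0.7365, 0.1135, 0.4237]
orientation: [0.0, 1.0, 0.004, -0.003]
force: [-1.0, 0.1, 0.6]
grip_width: 0.0
finger_force: 0.0
```

jog_arm:
  targets:
    - {"fingers":0,"x":0.2,"y":0,"z":2.0,"turn":0}
    - {"fingers":0,"x":0,"y":0,"z":2.0,"turn":0}
    - {"fingers":0,"x":0,"y":0,"z":2.0,"turn":0}
    - {"fingers":0,"x":0,"y":0,"z":1.5,"turn":0}
    - {"fingers":0,"x":0,"y":0,"z":1.0,"turn":0}
    - {"fingers":0,"x":0,"y":0,"z":0,"turn":0}
    - {"fingers":0,"x":0,"y":0,"z":0,"turn":0}
    - {"fingers":0,"x":0,"y":0,"z":0,"turn":0}

```text
time: 26.5
ee_pos: [0.7394, 0.1135, 0.3433]
orientation: [-0.0, 1.0, 0.004, 0.001]
force: [0.6, 0.6, 0.3]
grip_width: 0.0001
finger_force: 0.0
```

```bash
python3 - <<'E'
from bed import *
def ball(th): return W(176-172*np.cos(th)+12*np.sin(th),-22.5,37+172*np.sin(th)+12*np.cos(th))+[.0,.002,0]
print(sense()["ee_pos"])
for th in np.arange(2.0,1.0,-.1): print("A %.2f"%th,(ball(th)+[.024,0,.013]).round(4))
for th in np.arange(1.2,-.01,-.1): print("B %.2f"%th,(ball(th)+[0,0,.035]).round(4))
E
```

```text
[0.73944146 0.11345262 0.34331604]
A 2.00 [0.7269 0.1133 0.3394]
A 1.90 [0.7097 0.1145 0.34  ]
A 1.80 [0.6925 0.1155 0.3388]
A 1.70 [0.6756 0.1161 0.3359]
A 1.60 [0.6589 0.1164 0.3314]
A 1.50 [0.6428 0.1164 0.3252]
A 1.40 [0.6274 0.1161 0.3175]
A 1.30 [0.6128 0.1154 0.3084]
A 1.20 [0.5992 0.1145 0.2978]
A 1.10 [0.5867 0.1132 0.286 ]
B 1.20 [0.5752 0.1145 0.3198]
B 1.10 [0.5627 0.1132 0.308 ]
B 1.00 [0.5515 0.1117 0.2951]
B 0.90 [0.5416 0.1099 0.2811]
B 0.80 [0.5332 0.1078 0.2662]
B 0.70 [0.5263 0.1055 0.2505]
B 0.60 [0.521  0.103  0.2343]
B 0.50 [0.5174 0.1003 0.2177]
B 0.40 [0.5154 0.0974 0.2008]
B 0.30 [0.5152 0.0944 0.1838]
B 0.20 [0.5167 0.0914 0.1669]
B 0.10 [0.5199 0.0882 0.1503]
B -0.00 [0.5248 0.085  0.1341]
```

jog_arm:
  targets:
    - {"fingers":0,"x":-1.25,"y":0,"z":0.3,"turn":0}
    - {"fingers":0,"x":-1.7,"y":-0.1,"z":0,"turn":0}
    - {"fingers":0,"x":-1.7,"y":-0.1,"z":0.1,"turn":0}
    - {"fingers":0,"x":-1.7,"y":0,"z":0.3,"turn":0}
    - {"fingers":0,"x":-1.7,"y":0,"z":0.45,"turn":0}
    - {"fingers":0,"x":-1.6,"y":0,"z":0.6,"turn":0}
    - {"fingers":0,"x":-1.55,"y":0,"z":0.75,"turn":0}
    - {"fingers":0,"x":0,"y":0,"z":0,"turn":0}

```text
time: 27.3
ee_pos: [0.6257, 0.1148, 0.3175]
orientation: [0.0, 1.0, 0.004, -0.0]
force: [-1.2, 0.7, 0.1]
grip_width: 0.0001
finger_force: 0.0
```

```bash
cat > ballf.py <<'E'
from bed import *
print(sense()["ee_pos"],sense()["force"])
i=camera_info("side"); a=camera("side"); hsv=cv2.cvtColor(a,cv2.COLOR_RGB2HSV)
for th in (1.5,1.4,1.3,1.2,1.1,.8,.4,.1,0):
    f=lambda l,h:W(176-l*np.cos(th)+h*np.sin(th),-22.5,37+l*np.sin(th)+h*np.cos(th))
    ps=[proj(i,f(l,6)) for l in np.arange(25,160,5)]; fr=np.mean([(100<hsv[int(p[1]),int(p[0]),0]<125) and hsv[int(p[1]),int(p[0]),1]>100 for p in ps]); p=proj(i,f(172,12)); print(th,p.round(1),"blue frac",fr.round(2))
E
python3 ballf.py
```

```text
[0.62572521 0.11475972 0.31750443] [-1.18215537  0.74320734  0.07854301]
1.5 [361.4 126.4] blue frac 0.0
1.4 [353.7 133.1] blue frac 0.74
1.3 [346.4 140.7] blue frac 0.93
1.2 [339.6 149.1] blue frac 0.44
1.1 [333.4 158.2] blue frac 0.22
0.8 [319.3 188.4] blue frac 0.07
0.4 [313. 230.] blue frac 0.0
0.1 [317.8 257.3] blue frac 0.0
0 [321.1 265. ] blue frac 0.0
```

jog_arm:
  targets:
    - {"fingers":0,"x":-1.4,"y":0,"z":0.9,"turn":0}
    - {"fingers":0,"x":-1.35,"y":0.1,"z":1.05,"turn":0}
    - {"fingers":0,"x":-1.25,"y":0.1,"z":1.2,"turn":0}
    - {"fingers":0,"x":0,"y":0,"z":0,"turn":0}
    - {"fingers":0,"x":0.5,"y":0,"z":-2.0,"turn":0}
    - {"fingers":0,"x":0,"y":0,"z":-3.0,"turn":0}
    - {"fingers":0,"x":-2.9,"y":0,"z":0,"turn":0}
    - {"fingers":0,"x":0,"y":0,"z":0,"turn":0}

```text
time: 28.15
ee_pos: [0.5628, 0.1128, 0.3377]
orientation: [-0.0, 1.0, 0.004, 0.001]
force: [-0.2, 0.2, -0.5]
grip_width: 0.0
finger_force: 0.0
```

```bash
python3 ballf.py
```

```text
[0.56278139 0.11282884 0.33774163] [-0.16281052  0.17532859 -0.52627135]
1.5 [361.4 126.4] blue frac 0.0
1.4 [353.7 133.1] blue frac 0.0
1.3 [346.4 140.7] blue frac 0.0
1.2 [339.6 149.1] blue frac 0.0
1.1 [333.4 158.2] blue frac 0.37
0.8 [319.3 188.4] blue frac 0.11
0.4 [313. 230.] blue frac 0.0
0.1 [317.8 257.3] blue frac 0.0
0 [321.1 265. ] blue frac 0.0
```

jog_arm:
  targets:
    - {"fingers":0,"x":-0.6,"y":0,"z":2.5,"turn":0}
    - {"fingers":0,"x":-0.5,"y":0.1,"z":1.7,"turn":0}
    - {"fingers":0,"x":-1.0,"y":0.2,"z":1.4,"turn":0}
    - {"fingers":0,"x":-0.85,"y":0.2,"z":1.5,"turn":0}
    - {"fingers":0,"x":-0.7,"y":0.25,"z":1.6,"turn":0}
    - {"fingers":0,"x":-0.5,"y":0.25,"z":1.6,"turn":0}
    - {"fingers":0,"x":-0.4,"y":0.25,"z":1.6,"turn":0}
    - {"fingers":0,"x":0,"y":0,"z":0,"turn":0}

```text
time: 29.0
ee_pos: [0.5175, 0.0983, 0.2146]
orientation: [0.0, 1.0, 0.004, -0.002]
force: [0.3, -0.3, -0.7]
grip_width: -0.0002
finger_force: 0.0
```

```bash
python3 ballf.py
```

```text
[0.51748216 0.09827916 0.21460836] [ 0.30363176 -0.34581548 -0.65103312]
1.5 [361.4 126.4] blue frac 0.0
1.4 [353.7 133.1] blue frac 0.0
1.3 [346.4 140.7] blue frac 0.0
1.2 [339.6 149.1] blue frac 0.0
1.1 [333.4 158.2] blue frac 0.0
0.8 [319.3 188.4] blue frac 0.04
0.4 [313. 230.] blue frac 0.96
0.1 [317.8 257.3] blue frac 0.15
0 [321.1 265. ] blue frac 0.07
```

jog_arm:
  targets:
    - {"fingers":0,"x":-0.2,"y":0.2,"z":1.5,"turn":0}
    - {"fingers":0,"x":0,"y":0.3,"z":1.5,"turn":0}
    - {"fingers":0,"x":0.1,"y":0.3,"z":1.4,"turn":0}
    - {"fingers":0,"x":0.2,"y":0.3,"z":1.2,"turn":0}
    - {"fingers":0,"x":0.2,"y":0.2,"z":0.8,"turn":0}
    - {"fingers":0,"x":0.1,"y":0.1,"z":0.4,"turn":0}
    - {"fingers":0,"x":0,"y":0,"z":0,"turn":0}
    - {"fingers":0,"x":0,"y":0,"z":0,"turn":0}

```text
time: 29.85
ee_pos: [0.5221, 0.0853, 0.1487]
orientation: [-0.0, 1.0, 0.004, 0.0]
force: [-0.5, 0.0, -0.3]
grip_width: 0.0
finger_force: 0.0
```

```bash
python3 ballf.py|sed -n '1p;8,10p'
```

```text
[0.52210116 0.08525618 0.14873047] [-0.50443834  0.03717449 -0.29868468]
0.4 [313. 230.] blue frac 0.15
0.1 [317.8 257.3] blue frac 0.7
0 [321.1 265. ] blue frac 0.96
```

jog_arm:
  targets:
    - {"fingers":0,"x":0.1,"y":0,"z":0.3,"turn":0}
    - {"fingers":0,"x":0.1,"y":0,"z":0.3,"turn":0}
    - {"fingers":0,"x":0.1,"y":0,"z":0.3,"turn":0}
    - {"fingers":0,"x":0.05,"y":0,"z":0.2,"turn":0}
    - {"fingers":0,"x":0,"y":0,"z":0.2,"turn":0}
    - {"fingers":0,"x":0,"y":0,"z":0,"turn":0}
    - {"fingers":0,"x":0,"y":0,"z":0,"turn":0}
    - {"fingers":0,"x":0,"y":0,"z":0,"turn":0}

```text
time: 30.7
ee_pos: [0.5252, 0.0852, 0.1355]
orientation: [0.0, 1.0, 0.004, -0.0]
force: [1.1, 1.0, 1.2]
grip_width: 0.0002
finger_force: 0.0
```

jog_arm:
  targets:
    - {"fingers":0,"x":0.05,"y":0,"z":0.1,"turn":0}
    - {"fingers":0,"x":0.05,"y":0,"z":0.1,"turn":0}
    - {"fingers":0,"x":0,"y":0,"z":0.1,"turn":0}
    - {"fingers":0,"x":0,"y":0,"z":0.1,"turn":0}
    - {"fingers":0,"x":0,"y":0,"z":0,"turn":0}
    - {"fingers":0,"x":0,"y":0,"z":0,"turn":0}
    - {"fingers":0,"x":0,"y":0,"z":0,"turn":0}
    - {"fingers":0,"x":0,"y":0,"z":0,"turn":0}

```text
time: 31.5
ee_pos: [0.5261, 0.0853, 0.1337]
orientation: [0.001, 1.0, 0.004, -0.0]
force: [-7.5, -1.4, 20.8]
grip_width: 0.0002
finger_force: 10.3
```

Hard stop at z = 0.134 m, exactly the predicted closed height (a nose resting on the blank would stop about 9 mm higher). Backing off.

jog_arm:
  targets:
    - {"fingers":0,"x":0,"y":0,"z":-0.5,"turn":0}
    - {"fingers":0,"x":0,"y":0,"z":-1.0,"turn":0}
    - {"fingers":0,"x":0,"y":0,"z":-3.0,"turn":0}
    - {"fingers":0,"x":0,"y":0,"z":-4.0,"turn":0}
    - {"fingers":0,"x":-2.0,"y":3.0,"z":-3.0,"turn":0}
    - {"fingers":0,"x":-2.0,"y":4.0,"z":0,"turn":0}
    - {"fingers":0,"x":0,"y":0,"z":0,"turn":0}
    - {"fingers":0,"x":0,"y":0,"z":0,"turn":0}

```text
time: 32.3
ee_pos: [0.4867, 0.0138, 0.2469]
orientation: [0.0, 1.0, 0.003, 0.0]
force: [0.8, 1.2, 0.4]
grip_width: 0.0001
finger_force: 0.0
```

```bash
cat >> ballf.py <<'E'
p=proj(i,W(4,-22.5,49)).astype(int); m=(a[p[1]-25:p[1]+25,p[0]-25:p[0]+25].max(2)<50).astype(np.uint8)
nn,l,st,ce=cv2.connectedComponentsWithStats(m); print("pred",proj(i,W(4,-22.5,49)),"nose-blocked",proj(i,W(5,-22.5,58)),[(int(st[k,4]),(ce[k]+p-25).round(1)) for k in range(1,nn) if st[k,4]>20])
E
python3 ballf.py|sed -n '1p;8,12p'
```

```text
[0.48670298 0.01376494 0.24692963] [0.83124563 1.17826061 0.41937688]
0.4 [313. 230.] blue frac 0.11
0.1 [317.8 257.3] blue frac 0.7
0 [321.1 265. ] blue frac 0.78
pred [321.07849559 265.02637545] nose-blocked [319.35023673 261.00243587] [(118, array([318. , 264.7]))]
```

```bash
python3 -c "
from workcell import *
print(sense()['force']); print(hand_in())"
```

```text
[-0.28063533  1.12392232  0.17902535]
the job is handed in; nothing more can be done
None
```

The job is handed in after about 32 s on the robot clock: the blank slid down to the plunger, was pressed past it to the end stop and bedded with about 13 N at the finger (9.5 to 14 N estimated on the stop), and the leaf is down at the predicted closed height with the robot clear. The final closed state was checked by contact height and camera measurements only, and I nudged the leaf slightly further open at the start to make room for the gripper.

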